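# Fetch the hemmed-in jaw model from the dental lab tray

## Robot

A 6-joint arm with a two-finger parallel gripper is mounted at the origin on the work surface. World frame = base frame: x ahead of the robot, y to its left, z up, the work surface at z = 0. Lengths are in m, angles in rad, forces in N, time in s.
With the tool pointing down it reaches from about 0.3 to 0.775 m from the base axis. Payload 14.6 kg.
Tool frame: the origin (TCP) lies midway between the tips of the shut fingers; the grasp point (between the pads) lies 19 mm behind it (manip.grasp_offset is the distance from the TCP to the grasp point, in m); z points along the fingers, y is the line along which they close (so a half turn about z gives the same grasp; the last joint's range is limited). The gripper opens to 85 mm and grips with 20 to 120 N. Pads are 22 mm wide; open, the fingers measure 114 mm over their backs; the gripper's body (76 mm by 85 mm) begins 54 mm behind the grasp point. The pads swing forward as they close: fully open they stand 13 mm farther back than shut.
Start: joints at [1.123, 0.3, 1.521, -0, 1.321, -0.067], TCP at [0.204, 0.511, 0.231] pointing down, gripper open.
Joint ranges: [-3.03, 3.03], [-0.79, 2.21], [0.23, 2.52], [-1.04, 4.18], [0, 3.07], [-2.55, 2.55]. Speed limits (rad/s): [2.22, 2.22, 2.57, 3.14, 3.14, 3.14].

## Interface

Orientations are given as [roll, pitch, yaw] about the fixed x, y, z axes, in that order (R = Rz(yaw) Ry(pitch) Rx(roll)).
In Python, from cell import readout, eyes, order, manip gives the robot as it stands.
- The arm moves only by the tool move_arm, never from a script. Its arguments are lists of equal length, an entry for each row: "delta_pos": the shift along the tool's x, y, z in mm, a list of three; "delta_rot": the turn, a rotation vector about the tool's x, y, z in degrees, a list of three. A call has 1 to 5 rows; each row shifts and turns the commanded pose from where the row before left it, along the tool's axes as they then stand; what a row does not reach is not made up. A row lasts 1/8 s, in which the tool goes at most 62.5 mm and 10.7 degrees, less where a joint would pass 70% of its speed; a pose out of reach is approached as far as the arm can. A call is refused whole if a number of a shift passes 62.5 or a number of a turn 10.7, either way. A call with a gripper value outside its range is refused whole. "jaw" is the closure, from 0 (fully open) to 1 (shut), set as the call begins (left out, the last holds). The fingers move at their own pace and stop on an object; "grip_force" is the grip in N (left out, the last holds). Time passes only in rows, so rows that do not move let the fingers close. It gives the time, the measured TCP pose, the force, the opening and the grip force at its end, in the units of the state.
- readout.get_state(): the state, without advancing time (a new reading comes with each control period).
- eyes.grab_frame(name): name is "side" or "top"; returns (picture, depth): 400x640x3 uint8, red, green, blue; 400x640 float32, m along the optical axis (not along the pixel's ray), 0 where there is no reading.
- eyes.camera_model(name): a dict with "fovy" (degrees; the focal length in pixels is half the picture's height over the tangent of half this angle, whatever the lens; pixels are square), "cx", "cy" (the principal point, pixels), "dist" ([k1, k2, p1, p2, k3] as OpenCV has them; the pictures are not rectified), "cam_to_world" (4x4, takes a point from camera to world coordinates). Camera axes: x right, y down, z forward; pixel columns grow to the right and rows downward; lengths in m; the calibration is good to about 2 mm. A picture is of the moment at which its call begins. camera_model takes no time and is no camera call.
- order.job_done(): hands the job in; it is judged then, once.
The state is a dict: "time": time; "joints": joint angles; "dq": joint speeds; "joint_efforts": joint torques, N m; "ee_pos": TCP position; "tcp_rot": TCP orientation; "wrist_force": force on the tool from outside, world axes, zero at the start; "ft_torque": the same for the moment, N m; "opening": opening from 0.0 (shut) to 1.0 (fully open); "grasp_force": force on a finger pad.
Only numpy, scipy, OpenCV 4.12 (cv2) and the standard library are available. Lean on these libraries where they do the work, as an engineer would, in place of code of your own. Each camera call takes 0.05 s, during which the arm holds its last target. There are 200 camera calls.

## Task

The horseshoe jaw model in the metal tray is hemmed in by a bottle, a jar and a tin: first move all three out of the way and stand them on the dark rubber mat, then put the model, teeth up, on the middle of the round steel plate, and after that put the bottle, the jar and the tin each back upright on the very spot in the tray it came from (all within 15 mm). Set things down rather than dropping them, knock nothing over, and leave the bur block in the tray and the solid upper-jaw model on the bench where they are.

Things in the scene. Friction and masses are not known exactly. Their poses are not given: they have to be found in the camera images.
- model: The wanted model: tan plaster lower jaw, horseshoe with an open middle, on a flat blue base; 52 (x) x 60 (y) x 32 mm high, straight side walls grippable across y (60 mm) from 0 to 24 mm, teeth above; 110 g. In the tray, the three other things some 10 mm from it in front and on both sides: no room for fingers until they are gone. Origin: centre of the underside; z up; front teeth to its -x.
- bottle: White round plastic bottle with a grey cap, slimmest of the three: body 42 mm diameter up to 76 mm, shoulder, cap 24 mm diameter, 100 mm high in all; 110 g. Origin: centre of the underside; z up.
- jar: Squat amber glass jar with a broad white lid: glass 48 mm diameter to 60 mm, lid 50 mm diameter from 60 to 84 mm high; 150 g. Origin: centre of the underside; z up.
- tin: Rectangular steel tin with a paper band and a small black screw cap: 36 (x) x 48 (y) mm, body 76 mm high, cap 22 mm diameter up to 90 mm; 140 g. Origin: centre of the underside; z up; its yaw differs a little from the tray's.
- tray: Fixed shallow aluminium tray, 170 (x) x 220 (y) mm, floor 4 mm thick, rim 12 mm above the bench. Origin: centre of the underside; +x is the far edge. Start spots in the tray frame, within about 5 mm: model (32, 0); bottle, jar and tin, in an order that changes, on (-30, 0), (17, 66) and (17, -66) mm.
- mat: The side area: fixed dark rubber mat lying flat, 140 (x) x 220 (y) x 3 mm. Origin: centre of the underside. A thing counts as on it when its middle is inside the outline.
- plate: Fixed round steel plate, 110 mm diameter, 10 mm high, level top. Origin: centre of the underside.
- burs: To be left alone: loose aluminium bur block, 28 x 34 x 16 mm with short pins up to 31 mm, in one front corner of the tray, at about (-55, 80) mm of the tray frame. Origin: centre of the underside. (A loose thumb-sized plaster die, 18 mm diameter, 30 mm high, stands at about (-55, -80) mm.)
- upper: To be left alone: loose tan plaster upper-jaw model with a solid middle on a blue base, 52 x 60 x 33 mm, on the bench beyond the tray, mat and plate. Origin: centre of the underside.
Mind the look-alikes: they are no part of the job. What is shaped like the tin but purple is not meant.

How it is judged:
By the outcome, as a careful person would: the job done as asked, in the order asked, and still so for the second after the job is handed in, with the robot touching nothing.
It also fails if it takes over 149 s, if anything falls off the work surface, if the arm or the gripper's body presses on something with over 40 N, if the wrist force passes 120 N, or if a joint passes its speed limit or range.

## Working session

There is one attempt and no reset: what is moved stays moved. The work goes in short steps, Python scripts to look and compute and a tool call to move; the robot and the scene stay as the last step left them, time stands still between calls to the robot, and variables do not carry over. Pictures are saved under pics/ and viewed, at most 14 in all, crops included, and the job is handed in when it is done.

Besides the shell and the picture viewer there is one more tool, called after "Request:" as name(argument=value, ...) on one line, values as JSON. move_arm: Moves the arm, as the interface text tells. Its arguments: {"type":"object","properties":{"delta_pos":{"type":"array","items":{"type":"array","items":{"type":"number"}}},"delta_rot":{"type":"array","items":{"type":"array","items":{"type":"number"}}},"jaw":{"type":"number"},"grip_force":{"type":"number"}},"required":["delta_pos","delta_rot"]}

```bash
ls; mkdir -p pics
python3 - <<'E'
from cell import readout, eyes, order, manip
import cv2,numpy as np
print(readout.get_state())
for n in("side","top"):
    p,d=eyes.grab_frame(n); cv2.imwrite(f"pics/{n}0.png",p[:,:,::-1]); np.savez(f"{n}0.npz",p=p,d=d)
    print(n,eyes.camera_model(n), np.median(d))
print(manip.grasp_offset)
E
```

```text
pics
{'time': 0.0, 'joints': array([ 1.12339101e+00,  3.00486614e-01,  1.52159458e+00,  4.15895846e-06,
        1.32071530e+00, -6.65847903e-02]), 'dq': array([ 0.00013804,  0.00059331, -0.00100383,  0.00126217, -0.00142979,
       -0.00028657]), 'joint_efforts': array([ 3.65494852e-04, -5.43495297e+01, -3.61801136e+01, -3.66275867e-05,
        3.99619457e-03, -2.32357417e-05]), 'ee_pos': array([0.20431434, 0.51038158, 0.2307071 ]), 'tcp_rot': array([-3.14039174e+00, -8.41180398e-05,  2.76077105e+00]), 'wrist_force': array([ 0.53529204, -0.71989237, -0.86515412]), 'ft_torque': array([ 0.00966836, -0.02073546,  0.02021291]), 'grasp_force': 0.0, 'opening': 1.0042592906236079}
side {'fovy': 49.79267843658677, 'cx': 323.4066319126712, 'cy': 197.95455527926617, 'dist': array([-0.06450282,  0.        ,  0.        ,  0.        ,  0.        ]), 'cam_to_world': array([[-0.79060053, -0.45897944,  0.4053254 ,  0.21032   ],
       [-0.61212852,  0.57533059, -0.54248814,  0.53778923],
       [ 0.0157948 , -0.67700265, -0.73581108,  0.75497015],
       [ 0.        ,  0.        ,  0.        ,  1.        ]])} 1.0182071
top {'fovy': 44.17838095337679, 'cx': 310.11891503867247, 'cy': 201.01923827169946, 'dist': array([0.032793, 0.      , 0.      , 0.      , 0.      ]), 'cam_to_world': array([[-0.01384472, -0.99720339,  0.07344197,  0.49859174],
       [-0.99978435,  0.0126687 , -0.01645471,  0.01695043],
       [ 0.01547827, -0.07365394, -0.99716374,  1.47378891],
       [ 0.        ,  0.        ,  0.        ,  1.        ]])} 1.4757967
0.0187
```

View pics/top0.png

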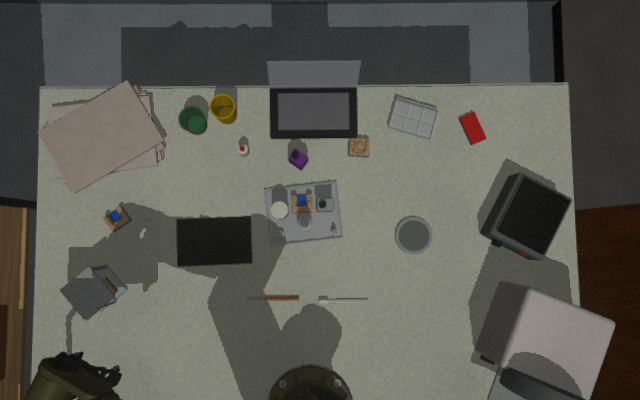

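View pics/side0.png

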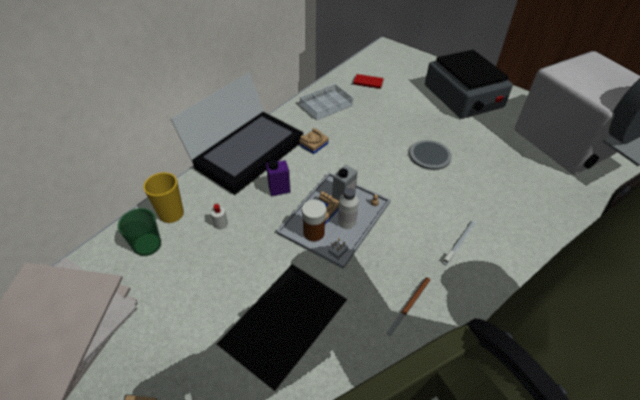

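The top view shows the tray at about (303,211). In it are the jar (279,210), bottle (305,222), tin (325,203) and model (302,202). The mat is at (214,241), the plate at (413,235) and the upper model at (357,147). The side view agrees: jar (314,218), bottle (348,208), tin (345,182), plate (430,153) and mat (283,325).

```bash
cat > h.py <<'E'
from cell import readout, eyes, order, manip
import cv2,numpy as np
from scipy.spatial.transform import Rotation as R
def cam(n):
    m=eyes.camera_model(n); f=200/np.tan(np.radians(m["fovy"]/2))
    return np.array([[f,0,m["cx"]],[0,f,m["cy"]],[0,0,1]]),np.array(m["dist"]),np.array(m["cam_to_world"])
def rays(n,uv):
    K,D,T=cam(n); q=cv2.undistortPoints(np.array(uv,float).reshape(-1,1,2),K,D)[:,0]
    return T[:3,3],np.c_[q,np.ones(len(q))]@T[:3,:3].T
def onz(n,uv,z):
    o,d=rays(n,uv); return o+d*((z-o[2])/d[:,2])[:,None]
def proj(n,X):
    K,D,T=cam(n); X=np.array(X,float).reshape(-1,3); c=(X-T[:3,3])@T[:3,:3]
    return cv2.projectPoints(c,np.zeros(3),np.zeros(3),K,D)[0][:,0]
def cloud(n,d):
    v,u=np.mgrid[0:400,0:640]; o,r=rays(n,np.c_[u.ravel(),v.ravel()])
    return (o+r*d.reshape(-1,1)).reshape(400,640,3)
def two(uvt,uvs):
    o1,d1=rays("top",[uvt]);o2,d2=rays("side",[uvs]);A=np.c_[d1[0],-d2[0]]
    s=np.linalg.lstsq(A,o2-o1,rcond=None)[0]; a=o1+s[0]*d1[0]; b=o2+s[1]*d2[0]
    return (a+b)/2, np.linalg.norm(a-b)
def shot(n,tag):
    p,d=eyes.grab_frame(n); np.savez(f"{n}{tag}.npz",p=p,d=d); return p,d
E
python3 - <<'E'
from h import *
t=np.load("top0.npz");s=np.load("side0.npz")
a=cv2.resize(t["p"][170:255,250:350,::-1],None,fx=6,fy=6,interpolation=cv2.INTER_CUBIC)
cv2.imwrite("pics/a.png",a)
b=cv2.resize(s["p"][150:270,265:400,::-1],None,fx=5.5,fy=5,interpolation=cv2.INTER_CUBIC)
b=cv2.resize(s["p"][155:270,265:400,::-1],None,fx=5,fy=5,interpolation=cv2.INTER_CUBIC);cv2.imwrite("pics/b.png",b)
for n,f in(("top",t),("side",s)):
    C=cloud(n,f["d"]); ok=f["d"]>0
    g=(f["p"].max(2)<22)&ok
    for nm,(x0,x1,y0,y1) in dict(mat=(175,254,214,268) if n=="top" else (216,348,262,388)).items():
        pts=C[y0:y1,x0:x1][(g)[y0:y1,x0:x1]]
        print(n,nm,np.percentile(pts,[0.5,50,99.5],axis=0).round(4).tolist(),len(pts))
    w={"top":[(279,210),(305,222),(325,203),(302,202),(413,235),(350,260)],"side":[(314,207),(348,200),(343,174),(330,200),(430,153),(450,200)]}[n]
    for u,v in w: print(n,(u,v),C[v,u].round(4),f["p"][v,u])
E
```

```text
top mat [[0.4266, 0.1753, -0.0044], [0.4603, 0.2695, 0.0022], [0.5363, 0.3802, 0.0102]] 184
top (279, 210) [0.5763 0.0819 0.0905] [154 152 139]
top (305, 222) [0.5414 0.0094 0.0995] [81 80 81]
top (325, 203) [ 0.5941 -0.0476  0.0936] [47 46 46]
top (302, 202) [0.6035 0.017  0.0134] [31 47 82]
top (413, 235) [ 0.5014 -0.3108  0.0117] [74 79 76]
top (350, 260) [ 0.4296 -0.1237 -0.0018] [137 139 124]
side mat [[0.4219, 0.1725, -0.0002], [0.4867, 0.2896, 0.0031], [0.557, 0.3856, 0.0065]] 7579
side (314, 207) [0.5767 0.079  0.0892] [179 182 175]
side (348, 200) [0.5339 0.0184 0.0879] [110 111 108]
side (343, 174) [ 0.5845 -0.0329  0.0942] [0 2 4]
side (330, 200) [ 0.5939 -0.0009  0.0303] [76 63 45]
side (430, 153) [ 0.5    -0.3133  0.0098] [66 73 75]
side (450, 200) [ 0.3843 -0.2014  0.0016] [161 170 158]
```

View pics/a.png

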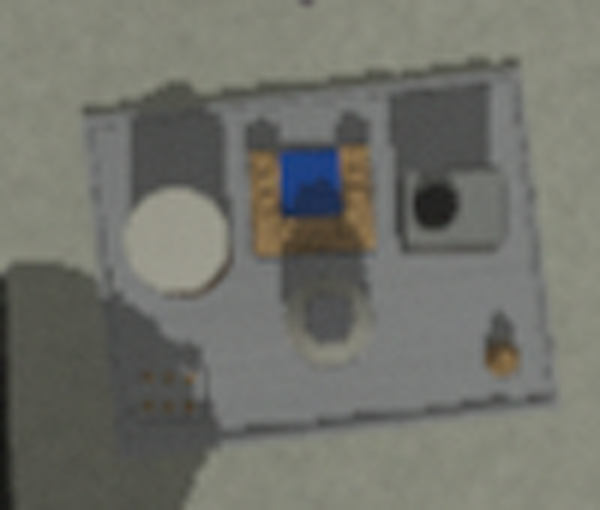

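View pics/b.png

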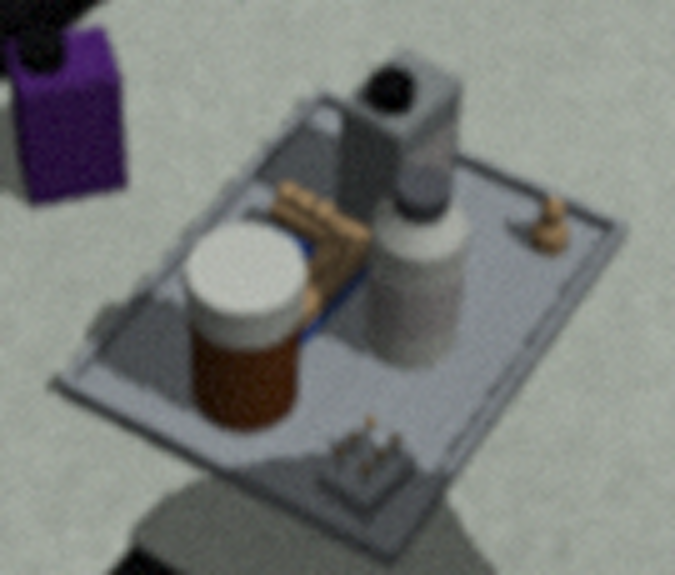

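The zoomed top crop shows the jar lid at (178,241), bottle cap (328,316), tin cap (436,204) and model (250–377, 147–255). The tray corners are at (85,108), (517,62) and (552,400). In the zoomed side crop, the lid is at (247,258), the bottle cap at (424,188) and the tin cap at (390,88).

```bash
cat >> h.py <<'E'
def ta(x,y): return (250+(x+.5)/6-.5,170+(y+.5)/6-.5)
def sb(x,y): return (265+(x+.5)/5-.5,155+(y+.5)/5-.5)
E
python3 - <<'E'
from h import *
for nm,a,b in [("lid",(178,241),(247,258)),("bcap",(328,316),(424,188)),("tcap",(436,204),(390,88)),("trayFL",(85,108),(62,383)),("trayFR",(517,62),(318,98)),("trayNR",(552,400),(625,228)),
  ("tinA",(410,170),(342,108)),("tinB",(505,170),(408,53)),("tinC",(500,250),(463,82)),("tinD",(403,250),(405,132))]:
    X,e=two(ta(*a),sb(*b)); print(nm,X.round(4),"gap",round(e,4))
t=np.load("top0.npz");s=np.load("side0.npz")
# planes
print("tray top corners", onz("top",[ta(85,108),ta(517,62),ta(552,400)],.012).round(4).tolist())
print("tray side corners",onz("side",[sb(62,383),sb(318,98),sb(625,228),sb(390,560)],.012).round(4).tolist())
print("tin top corners", onz("top",[ta(410,170),ta(505,170),ta(500,250),ta(403,250)],.08).round(4).tolist())
print("lid",onz("top",[ta(178,241)],.088)[0].round(4),"bcap",onz("top",[ta(328,316)],.104)[0].round(4),"tcap",onz("top",[ta(436,204)],.094)[0].round(4))
print("model teeth corners",onz("top",[ta(250,150),ta(370,147),ta(377,253),ta(253,255)],.034).round(4).tolist())
# model base blue in side view : depth cloud above
for n,f in(("top",t),("side",s)):
    C=cloud(n,f["d"]);p=f["p"].astype(int)
    m=(f["d"]>0)&(abs(C[...,0]-.605)<.05)&(abs(C[...,1]-.012)<.04)&(C[...,2]>.012)&(C[...,2]<.045)
    tan=m&(p[...,0]-p[...,2]>15); blue=m&(p[...,2]-p[...,0]>15)
    for q in(tan,blue): print(n,"model",q.sum(),np.percentile(C[q],[2,50,98],axis=0).round(4).tolist())
    # plate by depth
    q=(f["d"]>0)&(abs(C[...,0]-.5)<.09)&(abs(C[...,1]+.313)<.09)
    g=cv2.GaussianBlur(f["p"],(3,3),0).astype(int).max(2); q2=q&(g<112)
    q2=cv2.morphologyEx(q2.astype(np.uint8),cv2.MORPH_OPEN,np.ones((3,3)))
    c=max(cv2.findContours(q2,0,1)[0],key=cv2.contourArea); (cx,cy),ax,an=cv2.fitEllipse(cv2.convexHull(c)); print(n,"plate",onz(n,[(cx,cy)],.01)[0].round(4),ax)
    g2=(f["p"].max(2)<30).astype(np.uint8); 
    c=[k for k in cv2.findContours(g2,0,1)[0] if cv2.contourArea(k)>1500]
    for k in c:
        r=cv2.minAreaRect(k); P=onz(n,cv2.boxPoints(r),.003); print(n,"dark",P[:,:2].round(3).tolist())
E
```

```text
lid [0.5763 0.0806 0.0935] gap 0.0013
bcap [0.5391 0.0106 0.1021] gap 0.0036
tcap [ 0.592  -0.0405  0.0895] gap 0.002
trayFL [0.6461 0.1288 0.0039] gap 0.007
trayFR [ 0.6672 -0.0867  0.0028] gap 0.0056
trayNR [ 0.4974 -0.1005  0.0108] gap 0.0068
tinA [ 0.6094 -0.0289  0.0752] gap 0.0018
tinB [ 0.6075 -0.0746  0.0771] gap 0.0046
tinC [ 0.5712 -0.07    0.0835] gap 0.0
tinD [ 0.5713 -0.0244  0.0874] gap 0.0007
tray top corners [[0.6481, 0.1302, 0.012], [0.6685, -0.0846, 0.012], [0.5005, -0.0989, 0.012]]
tray side corners [[0.6384, 0.1313, 0.012], [0.6591, -0.0804, 0.012], [0.4939, -0.1011, 0.012], [0.4719, 0.1166, 0.012]]
tin top corners [[0.6098, -0.0283, 0.08], [0.6092, -0.0733, 0.08], [0.5714, -0.0703, 0.08], [0.572, -0.0244, 0.08]]
lid [0.5771 0.0813 0.088 ] bcap [0.5406 0.0115 0.104 ] tcap [ 0.5926 -0.0398  0.094 ]
model teeth corners [[0.6242, 0.0482, 0.034], [0.625, -0.0104, 0.034], [0.5731, -0.0131, 0.034], [0.5729, 0.0473, 0.034]]
top model 220 [[0.5743, -0.0121, 0.0214], [0.5904, 0.0144, 0.0295], [0.6223, 0.0465, 0.0405]]
top model 76 [[0.5944, 0.005, 0.0123], [0.609, 0.0184, 
[... 199 characters left out ...]
7, 0.39], [0.562, 0.174], [0.426, 0.17], [0.423, 0.384]]
top dark [[0.509, -0.563], [0.671, -0.651], [0.6, -0.785], [0.439, -0.696]]
side model 253 [[0.572, -0.0123, 0.0191], [0.5857, 0.0015, 0.0296], [0.6222, 0.0408, 0.0389]]
side model 23 [[0.5712, -0.0004, 0.0124], [0.5968, 0.0061, 0.0141], [0.6099, 0.0444, 0.0173]]
side plate [ 0.4977 -0.3031  0.01  ] (28.025470733642578, 41.59379196166992)
side dark [[0.556, 0.39], [0.585, 0.157], [0.424, 0.169], [0.419, 0.386]]
side dark [[0.197, 0.173], [0.303, -0.571], [0.003, -0.604], [0.009, 0.12]]
side dark [[0.971, 0.096], [0.97, -0.249], [0.771, -0.146], [0.797, 0.153]]
side dark [[0.71, -0.736], [0.751, -0.97], [0.479, -0.846], [0.465, -0.645]]
```

Request:
move_arm(delta_pos=[[0,0,0],[0,0,0],[0,0,0],[-28,-41.6,5],[-28,-41.6,5]], delta_rot=[[0,0,-7.27],[0,0,-7.27],[0,0,-7.27],[0,0,0],[0,0,0]], jaw=0, grip_force=35)

```text
time: 0.72
ee_pos: [0.2607, 0.4263, 0.2207]
tcp_rot: [-3.141, -0.0, -3.141]
wrist_force: [0.8, 0.8, 0.5]
opening: 1.0
grasp_force: 0.0
```

Request:
move_arm(delta_pos=[[-28,-41.6,5],[-28,-41.6,5],[-28,-41.6,5],[-28,-41.6,5],[-28,-41.6,5]], delta_rot=[[0,0,0],[0,0,0],[0,0,0],[0,0,0],[0,0,0]])

```text
time: 1.35
ee_pos: [0.4009, 0.2179, 0.196]
tcp_rot: [3.142, -0.0, 3.142]
wrist_force: [0.9, -0.3, -0.2]
opening: 0.998
grasp_force: 0.0
```

Request:
move_arm(delta_pos=[[-28,-41.6,5],[-28,-41.6,5],[-28,-41.6,5],[-28,-41.6,5],[-28,-41.6,5]], delta_rot=[[0,0,0],[0,0,0],[0,0,0],[0,0,0],[0,0,0]])

```text
time: 1.98
ee_pos: [0.541, 0.0098, 0.1709]
tcp_rot: [3.142, -0.0, 3.141]
wrist_force: [0.7, 1.4, 0.2]
opening: 1.003
grasp_force: 0.0
```

Request:
move_arm(delta_pos=[[0,0,0],[0,0,0]], delta_rot=[[0,0,0],[0,0,0]])

```text
time: 2.22
ee_pos: [0.54, 0.0116, 0.1709]
tcp_rot: [3.141, -0.001, 3.141]
wrist_force: [1.3, -0.1, -0.3]
opening: 1.002
grasp_force: 0.0
```

Request:
move_arm(delta_pos=[[0,0,20],[0,0,35],[0,0,35],[0,0,25],[0,0,16]], delta_rot=[[0,0,0],[0,0,0],[0,0,0],[0,0,0],[0,0,0]], jaw=0.25)

```text
time: 2.85
ee_pos: [0.5398, 0.0124, 0.0395]
tcp_rot: [3.142, -0.001, -3.14]
wrist_force: [0.8, -0.4, -0.1]
opening: 0.749
grasp_force: 0.0
```

Request:
move_arm(delta_pos=[[0,0,0],[0,0,0],[0,0,0],[0,0,0],[0,0,0]], delta_rot=[[0,0,0],[0,0,0],[0,0,0],[0,0,0],[0,0,0]], jaw=1)

```text
time: 3.48
ee_pos: [0.5405, 0.0113, 0.0406]
tcp_rot: [-3.142, 0.001, 3.141]
wrist_force: [-1.7, 0.3, 1.0]
opening: 0.485
grasp_force: 36.0
```

Request:
move_arm(delta_pos=[[0,0,0],[0,0,0],[0,0,0],[0,0,0],[0,0,0]], delta_rot=[[0,0,0],[0,0,0],[0,0,0],[0,0,0],[0,0,0]])

```text
time: 4.1
ee_pos: [0.5406, 0.0113, 0.0406]
tcp_rot: [-3.142, 0.001, 3.141]
wrist_force: [-0.9, 0.1, 5.2]
opening: 0.482
grasp_force: 36.4
```

Request:
move_arm(delta_pos=[[0,0,-15],[0,0,-30],[0,0,-30],[9.5,20.8,-15],[19,41.6,0]], delta_rot=[[0,0,0],[0,0,0],[0,0,0],[0,0,0],[0,0,0]])

```text
time: 4.72
ee_pos: [0.5123, 0.0737, 0.1322]
tcp_rot: [3.141, 0.003, 3.139]
wrist_force: [1.3, 1.1, -1.4]
opening: 0.486
grasp_force: 36.0
```

Request:
move_arm(delta_pos=[[19,41.6,0],[19,41.6,0],[19,41.6,0],[9.5,20.8,0],[0,0,20]], delta_rot=[[0,0,0],[0,0,0],[0,0,0],[0,0,0],[0,0,0]])

```text
time: 5.35
ee_pos: [0.4453, 0.221, 0.1118]
tcp_rot: [3.14, 0.003, -3.139]
wrist_force: [1.0, 0.1, -1.1]
opening: 0.481
grasp_force: 36.1
```

Request:
move_arm(delta_pos=[[0,0,30],[0,0,25],[0,0,10],[0,0,5.4],[0,0,0]], delta_rot=[[0,0,0],[0,0,0],[0,0,0],[0,0,0],[0,0,0]])

```text
time: 5.98
ee_pos: [0.4456, 0.2194, 0.0404]
tcp_rot: [3.141, 0.0, 3.141]
wrist_force: [-0.2, -0.2, -1.1]
opening: 0.482
grasp_force: 36.1
```

Request:
move_arm(delta_pos=[[0,0,0.8],[0,0,0]], delta_rot=[[0,0,0],[0,0,0]])

```text
time: 6.22
ee_pos: [0.4457, 0.2195, 0.0396]
tcp_rot: [3.141, 0.001, 3.141]
wrist_force: [0.0, 0.1, 1.8]
opening: 0.484
grasp_force: 36.0
```

Request:
move_arm(delta_pos=[[0,0,0],[0,0,0],[0,0,0],[0,0,0]], delta_rot=[[0,0,0],[0,0,0],[0,0,0],[0,0,0]], jaw=0.25)

```text
time: 6.72
ee_pos: [0.4454, 0.2194, 0.0391]
tcp_rot: [-3.142, -0.0, 3.141]
wrist_force: [0.3, 0.3, -0.2]
opening: 0.75
grasp_force: 0.0
```

Request:
move_arm(delta_pos=[[0,0,-15],[0,0,-35],[0,0,-40],[0,0,-40],[0,0,0]], delta_rot=[[0,0,0],[0,0,0],[0,0,0],[0,0,0],[0,0,0]])

```text
time: 7.35
ee_pos: [0.4465, 0.2199, 0.1729]
tcp_rot: [3.139, 0.006, 3.142]
wrist_force: [-0.6, 0.5, -0.4]
opening: 0.755
grasp_force: 0.0
```

Run:
```python
from h import *
p,d=shot("top",1); s,e=shot("side",1)
a=cv2.resize(p[160:290,165:350,::-1],None,fx=4,fy=4,interpolation=cv2.INTER_CUBIC)
cv2.imwrite("pics/c.png",a)
```

```text
(no output)
```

View pics/c.png

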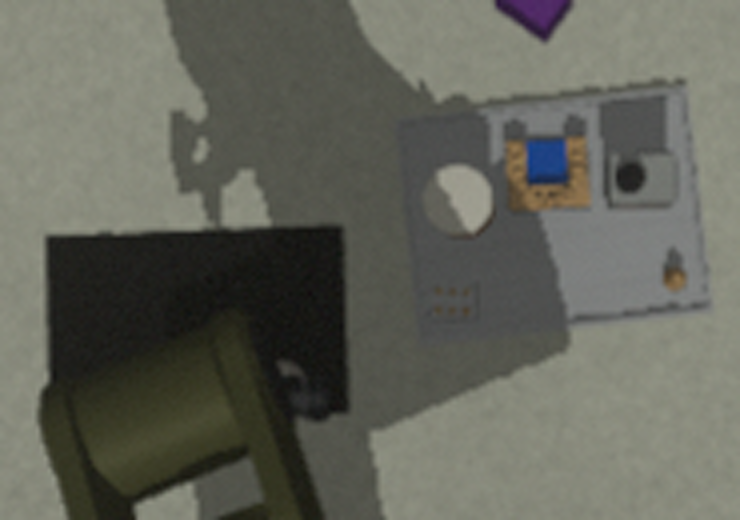

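The bottle now stands on the mat, at about (290,375) in the crop. The jar (460,200), model (548,175) and tin (640,178) haven't moved.

Request:
move_arm(delta_pos=[[-33,-34.75,0],[-33,-34.75,0],[-33,-34.75,0],[-33,-34.75,0],[0,0,0]], delta_rot=[[0,0,0],[0,0,0],[0,0,0],[0,0,0],[0,0,0]], jaw=0.15)

```text
time: 8.07
ee_pos: [0.5781, 0.078, 0.1674]
tcp_rot: [-3.141, -0.002, 3.138]
wrist_force: [-0.6, -0.2, 0.0]
opening: 0.846
grasp_force: 0.0
```

Request:
move_arm(delta_pos=[[0,0,20],[0,0,35],[0,0,35],[0,0,22.7],[0,0,10]], delta_rot=[[0,0,0],[0,0,0],[0,0,0],[0,0,0],[0,0,0]])

```text
time: 8.7
ee_pos: [0.5761, 0.0808, 0.0446]
tcp_rot: [-3.141, -0.003, -3.141]
wrist_force: [0.0, 0.1, 0.1]
opening: 0.848
grasp_force: 0.0
```

Request:
move_arm(delta_pos=[[0,0,0],[0,0,0],[0,0,0],[0,0,0],[0,0,0]], delta_rot=[[0,0,0],[0,0,0],[0,0,0],[0,0,0],[0,0,0]], jaw=1)

```text
time: 9.32
ee_pos: [0.5776, 0.0804, 0.0468]
tcp_rot: [3.142, 0.001, 3.141]
wrist_force: [0.8, 0.6, 2.6]
opening: 0.577
grasp_force: 36.5
```

Request:
move_arm(delta_pos=[[0,0,0],[0,0,0],[0,0,0]], delta_rot=[[0,0,0],[0,0,0],[0,0,0]])

```text
time: 9.7
ee_pos: [0.5776, 0.0804, 0.0468]
tcp_rot: [3.142, 0.001, 3.141]
wrist_force: [-0.1, 1.4, 5.4]
opening: 0.575
grasp_force: 36.7
```

Request:
move_arm(delta_pos=[[0,0,-15],[0,0,-30],[0,0,-30],[4,20,-15],[8,40,0]], delta_rot=[[0,0,0],[0,0,0],[0,0,0],[0,0,0],[0,0,0]])

```text
time: 10.32
ee_pos: [0.5655, 0.1411, 0.1378]
tcp_rot: [3.141, 0.002, 3.14]
wrist_force: [0.6, 1.3, -2.5]
opening: 0.579
grasp_force: 36.6
```

Request:
move_arm(delta_pos=[[8,40,0],[8,40,0],[8,40,0],[6,24,0],[0,0,20]], delta_rot=[[0,0,0],[0,0,0],[0,0,0],[0,0,0],[0,0,0]])

```text
time: 10.95
ee_pos: [0.5345, 0.2873, 0.1172]
tcp_rot: [3.141, 0.002, -3.139]
wrist_force: [-0.0, -0.2, -1.5]
opening: 0.578
grasp_force: 36.8
```

Request:
move_arm(delta_pos=[[0,0,30],[0,0,25],[0,0,10],[0,0,5.4],[0,0,0.8]], delta_rot=[[0,0,0],[0,0,0],[0,0,0],[0,0,0],[0,0,0]])

```text
time: 11.58
ee_pos: [0.5356, 0.2847, 0.0459]
tcp_rot: [3.141, 0.001, 3.142]
wrist_force: [-0.1, 0.2, -0.8]
opening: 0.575
grasp_force: 36.8
```

Request:
move_arm(delta_pos=[[0,0,0],[0,0,0]], delta_rot=[[0,0,0],[0,0,0]])

```text
time: 11.82
ee_pos: [0.5357, 0.2846, 0.0459]
tcp_rot: [3.141, 0.001, 3.141]
wrist_force: [-0.2, 2.5, 1.9]
opening: 0.583
grasp_force: 36.8
```

Request:
move_arm(delta_pos=[[0,0,0],[0,0,0],[0,0,0],[0,0,0]], delta_rot=[[0,0,0],[0,0,0],[0,0,0],[0,0,0]], jaw=0.15)

```text
time: 12.32
ee_pos: [0.5354, 0.2843, 0.0451]
tcp_rot: [-3.142, -0.0, 3.141]
wrist_force: [-0.2, -0.3, 0.0]
opening: 0.851
grasp_force: 0.0
```

Request:
move_arm(delta_pos=[[0,0,-15],[0,0,-35],[0,0,-40],[0,0,-30],[-8,-47.7,0]], delta_rot=[[0,0,0],[0,0,0],[0,0,0],[0,0,0],[0,0,0]])

```text
time: 12.95
ee_pos: [0.544, 0.2383, 0.169]
tcp_rot: [3.139, 0.005, -3.138]
wrist_force: [0.8, -0.5, 0.3]
opening: 0.849
grasp_force: 0.0
```

Request:
move_arm(delta_pos=[[-8,-47.7,0],[-8,-47.7,0],[-8,-47.7,0],[-8,-47.7,0],[-8,-47.7,0]], delta_rot=[[0,0,0],[0,0,0],[0,0,0],[0,0,0],[0,0,0]])

```text
time: 13.58
ee_pos: [0.5835, -0.0034, 0.1665]
tcp_rot: [-3.142, 0.001, 3.142]
wrist_force: [0.7, 0.4, 0.8]
opening: 0.854
grasp_force: 0.0
```

Request:
move_arm(delta_pos=[[-8,-47.7,0],[0,0,0],[0,0,0]], delta_rot=[[0,0,0],[0,0,3.5],[0,0,0]])

```text
time: 13.95
ee_pos: [0.5914, -0.0499, 0.1661]
tcp_rot: [-3.142, 0.001, 3.08]
wrist_force: [0.6, 1.1, 0.7]
opening: 0.848
grasp_force: 0.0
```

Run:
```python
from h import *
p,d=shot("top",2); s,e=shot("side",2)
a=cv2.resize(p[160:290,165:350,::-1],None,fx=3,fy=3,interpolation=cv2.INTER_CUBIC)
b=cv2.resize(s[150:390,200:410,::-1],None,fx=1.625,fy=1.625,interpolation=cv2.INTER_CUBIC)
w=np.zeros((400,780,3),np.uint8); w[:a.shape[0],:390]=cv2.resize(a,(390,a.shape[0])) if 0 else a[:,:390]; w[:390,400:400+b.shape[1]]=b[:390]
cv2.imwrite("pics/d.png",w)
```

```text
(no output)
```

View pics/d.png

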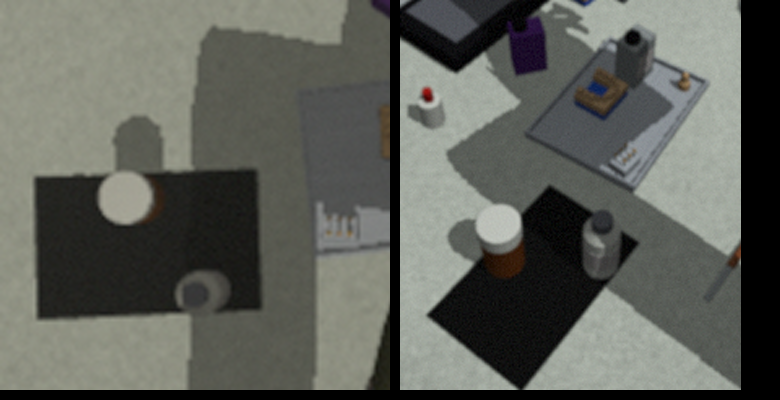

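The jar (left panel 125,198) and the bottle (195,292) stand upright on the mat. The tin, model and burs haven't moved. Next is the tin.

Request:
move_arm(delta_pos=[[0,0,20],[0,0,35],[0,0,35],[0,0,22.8],[0,0,10]], delta_rot=[[0,0,0],[0,0,0],[0,0,0],[0,0,0],[0,0,0]])

```text
time: 14.68
ee_pos: [0.591, -0.0489, 0.0415]
tcp_rot: [3.142, -0.001, 3.082]
wrist_force: [0.8, 0.7, 0.5]
opening: 0.848
grasp_force: 0.0
```

Request:
move_arm(delta_pos=[[0,0,0],[0,0,0],[0,0,0],[0,0,0],[0,0,0]], delta_rot=[[0,0,0],[0,0,0],[0,0,0],[0,0,0],[0,0,0]], jaw=1)

```text
time: 15.3
ee_pos: [0.5919, -0.0495, 0.0434]
tcp_rot: [-3.142, 0.002, 3.081]
wrist_force: [-1.0, 1.7, 6.6]
opening: 0.564
grasp_force: 36.2
```

Request:
move_arm(delta_pos=[[0,0,0],[0,0,0],[0,0,0]], delta_rot=[[0,0,0],[0,0,0],[0,0,0]])

```text
time: 15.68
ee_pos: [0.5918, -0.0495, 0.0434]
tcp_rot: [-3.142, 0.002, 3.08]
wrist_force: [-0.8, 1.2, 7.7]
opening: 0.564
grasp_force: 36.2
```

Request:
move_arm(delta_pos=[[0,0,-15],[0,0,-30],[0,0,-30],[0,0,-15],[0,0,0]], delta_rot=[[0,0,0],[0,0,0],[0,0,0],[0,0,0],[0,0,0]])

```text
time: 16.3
ee_pos: [0.5916, -0.0496, 0.1332]
tcp_rot: [-3.141, 0.002, 3.08]
wrist_force: [-0.5, -0.9, -3.1]
opening: 0.562
grasp_force: 36.0
```

Request:
move_arm(delta_pos=[[0,0,-25],[0,0,-15],[10.6,23.7,0],[21.1,47.4,0],[21.1,47.4,0]], delta_rot=[[0,0,0],[0,0,0],[0,0,0],[0,0,0],[0,0,0]])

```text
time: 16.92
ee_pos: [0.545, 0.073, 0.1716]
tcp_rot: [-3.141, -0.001, 3.08]
wrist_force: [1.0, 0.5, -2.1]
opening: 0.566
grasp_force: 36.1
```

Request:
move_arm(delta_pos=[[21.1,47.4,0],[21.1,47.4,0],[21.1,47.4,0],[21.1,47.4,0],[21.1,47.4,0]], delta_rot=[[0,0,0],[0,0,0],[0,0,0],[0,0,0],[0,0,0]])

```text
time: 17.55
ee_pos: [0.4541, 0.3163, 0.1717]
tcp_rot: [-3.141, -0.001, 3.08]
wrist_force: [-0.1, -0.2, -1.9]
opening: 0.563
grasp_force: 36.1
```

Request:
move_arm(delta_pos=[[10.6,23.7,0],[0,0,20],[0,0,30],[0,0,30],[0,0,30]], delta_rot=[[0,0,0],[0,0,0],[0,0,0],[0,0,0],[0,0,0]])

```text
time: 18.18
ee_pos: [0.4456, 0.339, 0.0607]
tcp_rot: [-3.141, -0.001, 3.08]
wrist_force: [-0.5, 0.9, -1.5]
opening: 0.564
grasp_force: 36.1
```

Request:
move_arm(delta_pos=[[0,0,15],[0,0,5.4],[0,0,0.8],[0,0,0],[0,0,0]], delta_rot=[[0,0,0],[0,0,0],[0,0,0],[0,0,0],[0,0,0]])

```text
time: 18.8
ee_pos: [0.4464, 0.3394, 0.0423]
tcp_rot: [3.141, 0.001, 3.08]
wrist_force: [-2.3, -3.0, 7.0]
opening: 0.561
grasp_force: 36.1
```

Request:
move_arm(delta_pos=[[0,0,0],[0,0,0],[0,0,0],[0,0,0]], delta_rot=[[0,0,0],[0,0,0],[0,0,0],[0,0,0]], jaw=0.15)

```text
time: 19.3
ee_pos: [0.446, 0.3393, 0.0412]
tcp_rot: [-3.142, 0.0, 3.08]
wrist_force: [0.6, -1.1, 0.8]
opening: 0.852
grasp_force: 0.0
```

Request:
move_arm(delta_pos=[[0,0,-15],[0,0,-35],[0,0,-40],[0,0,-35],[0,0,0]], delta_rot=[[0,0,0],[0,0,0],[0,0,0],[0,0,0],[0,0,-3.5]], jaw=0.15)

```text
time: 19.92
ee_pos: [0.4469, 0.3399, 0.1703]
tcp_rot: [3.138, 0.005, -3.141]
wrist_force: [-1.0, 0.9, -0.9]
opening: 0.849
grasp_force: 0.0
```

Run:
```python
from h import *
print(readout.get_state()["ee_pos"],readout.get_state()["tcp_rot"])
p,d=shot("top",3); s,e=shot("side",3)
for n,im,dd in(("top",p,d),("side",s,e)):
    C=cloud(n,dd);q=im.astype(int)
    m=(dd>0)&(abs(C[...,0]-.6)<.05)&(abs(C[...,1]-.018)<.05)&(C[...,2]>.001)&(C[...,2]<.045)
    col=m&(abs(q[...,0]-q[...,2])>13)
    c=cv2.findContours(col.astype(np.uint8),0,1)[0]; c=max(c,key=cv2.contourArea)
    P=C[col]; print(n,col.sum(),np.percentile(P,[1,99],axis=0).round(4).tolist())
    r=cv2.minAreaRect(onz(n,c[:,0].astype(float),.03 if n=="top" else .02)[:,:2].astype(np.float32)); print(r)
a=cv2.resize(p[160:260,255:355,::-1],(400,400),interpolation=cv2.INTER_CUBIC)
b=cv2.resize(s[160:260,270:370,::-1],(400,400),interpolation=cv2.INTER_CUBIC)
cv2.imwrite("pics/e.png",np.hstack([a,b]))
# plate crops
a=cv2.resize(p[205:265,383:443,::-1],(400,400),interpolation=cv2.INTER_CUBIC)
b=cv2.resize(s[125:185,400:460,::-1],(400,400),interpolation=cv2.INTER_CUBIC)
cv2.imwrite("pics/f.png",np.hstack([a,b]))
```

```text
[0.44690934 0.33993974 0.17033754] [ 3.13827041  0.00502531 -3.14060229]
top 355 [[0.5733, -0.0122, 0.0036], [0.6278, 0.0497, 0.0395]]
((0.5991078615188599, 0.018600335344672203), (0.05237226560711861, 0.061236005276441574), 3.7016637325286865)Traceback (most recent call last):
  File "<stdin>", line 8, in <module>
ValueError: max() iterable argument is empty
```

Run:
```python
from h import *
t=np.load("top3.npz");s=np.load("side2.npz")
p,s,e=t["p"],s["p"],s["d"]
C=cloud("side",e);q=s.astype(int)
m=(e>0)&(abs(C[...,0]-.6)<.05)&(abs(C[...,1]-.018)<.05)&(C[...,2]>.001)&(C[...,2]<.05)&(abs(q[...,0]-q[...,2])>13)
print(m.sum(),np.percentile(C[m],[1,50,99],axis=0).round(4).tolist())
a=cv2.resize(p[180:230,280:330,::-1],(400,400),interpolation=cv2.INTER_CUBIC)
b=cv2.resize(s[180:230,300:350,::-1],(400,400),interpolation=cv2.INTER_CUBIC)
cv2.imwrite("pics/e.png",np.hstack([a,b]))
a=cv2.resize(p[205:265,383:443,::-1],(400,400),interpolation=cv2.INTER_CUBIC)
b=cv2.resize(s[125:185,400:460,::-1],(400,400),interpolation=cv2.INTER_CUBIC)
cv2.imwrite("pics/f.png",np.hstack([a,b]))
```

```text
602 [[0.5714, -0.0114, 0.0034], [0.5934, 0.0203, 0.0273], [0.6233, 0.0485, 0.0384]]
```

View pics/e.png

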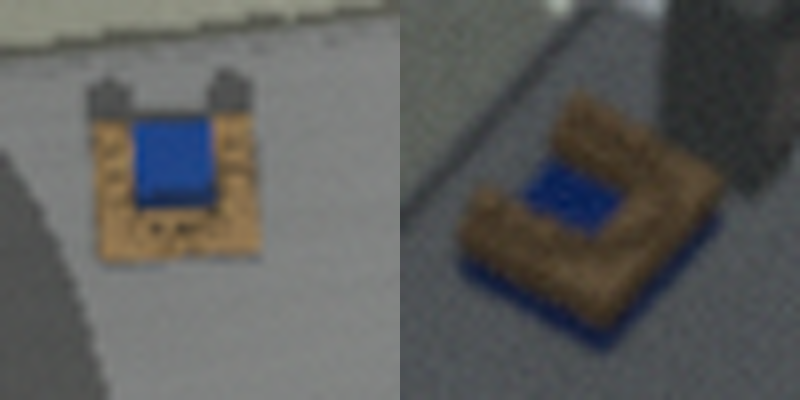

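View pics/f.png

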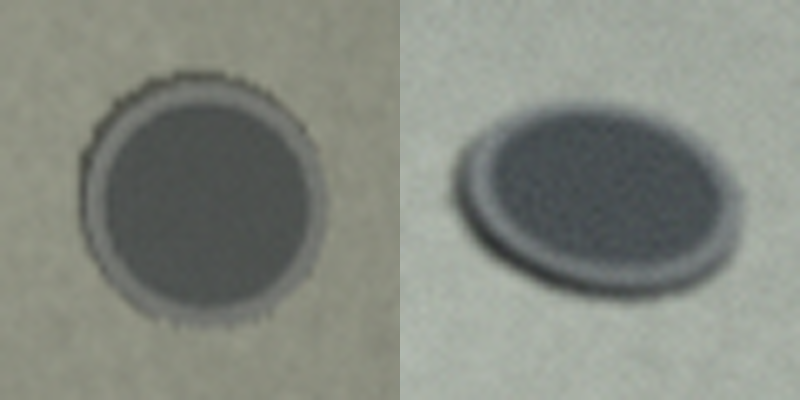

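The left panel of e.png shows the model's teeth outline in the top view, with corners at about (92,118), (250,115), (262,257) and (98,262). In the side panel, the bottom corners of its blue base are at (60,270), (205,350) and (318,230). In f.png the plate's disc centre is at (208,205) in the top view and (207,187) in the side view.

Run:
```python
from h import *
k=60/400
print("plate",two((383+208.5*k-.5,205+205.5*k-.5),(400+207.5*k-.5,125+187.5*k-.5)))
f=lambda x,y:(280+(x+.5)/8-.5,180+(y+.5)/8-.5); g=lambda x,y:(300+(x+.5)/8-.5,180+(y+.5)/8-.5)
T=onz("top",[f(92,118),f(250,115),f(262,257),f(98,262)],.03);S=onz("side",[g(60,270),g(205,350),g(318,230)],.004)
print(T.round(4).tolist(),T.mean(0));print(S.round(4).tolist(),(S[0]+S[2])/2)
# teeth front corner: two-view height
print(two(f(98,262),g(205,325)),two(f(262,257),g(322,185)))
```

```text
plate (array([ 0.49959796, -0.31354246,  0.01134827]), np.float64(0.0017221174651670312))
[[0.6254, 0.0489, 0.03], [0.6258, -0.0092, 0.03], [0.5735, -0.0129, 0.03], [0.5724, 0.0472, 0.03]] [0.59926927 0.01850796 0.03      ]
[[0.624, 0.0453, 0.004], [0.5735, 0.0429, 0.004], [0.5752, -0.0131, 0.004]] [0.5995857  0.01611574 0.004     ]
(array([0.57204526, 0.04689378, 0.02005006]), np.float64(0.002091382384579156)) (array([ 0.57411136, -0.01277527,  0.0244237 ]), np.float64(0.0008272379242997093))
```

Request:
move_arm(delta_pos=[[-11,-23,0],[-22,-46,0],[-22,-46,0],[-22,-46,0],[-22,-46,0]], delta_rot=[[0,0,0],[0,0,0],[0,0,0],[0,0,0],[0,0,0]], jaw=0)

```text
time: 20.65
ee_pos: [0.5453, 0.1307, 0.1664]
tcp_rot: [-3.142, -0.0, 3.14]
wrist_force: [1.0, 0.7, -0.1]
opening: 1.0
grasp_force: 0.0
```

Request:
move_arm(delta_pos=[[-22,-46,0],[-22,-46,0],[-11,-23.3,0],[0,0,20],[0,0,40]], delta_rot=[[0,0,0],[0,0,0],[0,0,-2],[0,0,0],[0,0,0]])

```text
time: 21.28
ee_pos: [0.6006, 0.0165, 0.1068]
tcp_rot: [-3.141, 0.003, -3.109]
wrist_force: [0.1, 0.1, -0.3]
opening: 1.005
grasp_force: 0.0
```

Request:
move_arm(delta_pos=[[0,0,40],[0,0,35],[0,0,20],[0,0,3],[0,0,0]], delta_rot=[[0,0,0],[0,0,0],[0,0,0],[0,0,0],[0,0,0]])

```text
time: 21.9
ee_pos: [0.6005, 0.0169, 0.0093]
tcp_rot: [-3.142, 0.001, -3.107]
wrist_force: [-0.2, 0.6, 0.4]
opening: 1.001
grasp_force: 0.0
```

Run:
```python
from h import *
st=readout.get_state(); print(st["ee_pos"],st["tcp_rot"],st["wrist_force"])
p,d=shot("side",4)
cv2.imwrite("pics/g.png",cv2.resize(p[150:270,270:400,::-1],None,fx=5,fy=5,interpolation=cv2.INTER_CUBIC))
```

```text
[0.60051343 0.01692526 0.009269  ] [-3.14150833e+00  1.38498126e-03 -3.10709503e+00] [-0.19274197  0.64169758  0.35260976]
```

View pics/g.png

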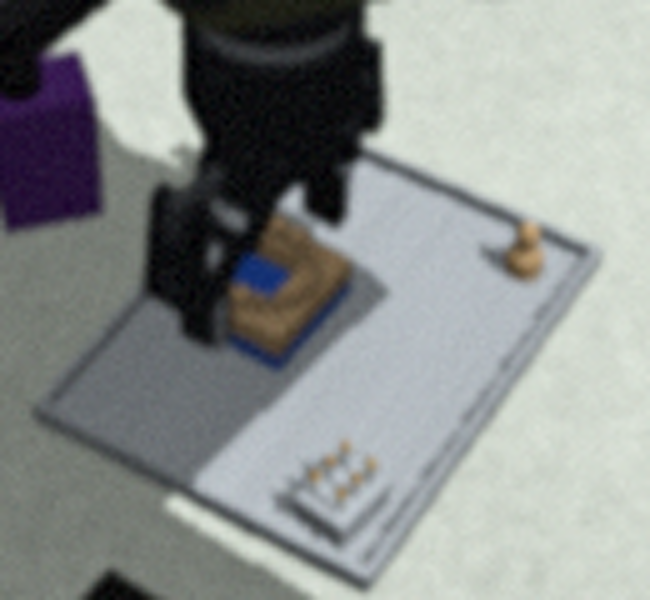

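The fingers straddle the model with room on both sides (finger at 205,320, model at 285,300). I'll lower and close.

Request:
move_arm(delta_pos=[[0,0,4],[0,0,3.5],[0,0,0],[0,0,0]], delta_rot=[[0,0,0],[0,0,0],[0,0,0],[0,0,0]], jaw=0.15)

```text
time: 22.45
ee_pos: [0.5999, 0.0169, 0.0007]
tcp_rot: [-3.142, 0.0, -3.107]
wrist_force: [-0.4, 0.0, -0.3]
opening: 0.848
grasp_force: 0.0
```

Request:
move_arm(delta_pos=[[0,0,0],[0,0,0],[0,0,0],[0,0,0],[0,0,0]], delta_rot=[[0,0,0],[0,0,0],[0,0,0],[0,0,0],[0,0,0]], jaw=1)

```text
time: 23.08
ee_pos: [0.6001, 0.017, 0.001]
tcp_rot: [3.142, 0.001, -3.107]
wrist_force: [-0.7, 0.7, 5.4]
opening: 0.698
grasp_force: 39.0
```

Request:
move_arm(delta_pos=[[0,0,0],[0,0,0],[0,0,-10],[0,0,0],[0,0,0]], delta_rot=[[0,0,0],[0,0,0],[0,0,0],[0,0,0],[0,0,0]])

```text
time: 23.7
ee_pos: [0.5998, 0.0169, 0.0106]
tcp_rot: [-3.142, -0.0, -3.107]
wrist_force: [0.4, 1.0, -1.6]
opening: 0.691
grasp_force: 38.3
```

Request:
move_arm(delta_pos=[[0,0,-35],[0,0,-35],[8,-23.4,0],[16,-46.7,0],[16,-46.7,0]], delta_rot=[[0,0,0],[0,0,0],[0,0,0],[0,0,0],[0,0,0]])

```text
time: 24.32
ee_pos: [0.5633, -0.1022, 0.0804]
tcp_rot: [3.142, -0.0, -3.106]
wrist_force: [0.2, 0.2, -2.4]
opening: 0.697
grasp_force: 38.8
```

Request:
move_arm(delta_pos=[[16,-46.7,0],[16,-46.7,0],[16,-46.7,0],[16,-46.7,0],[7.7,-23.1,0]], delta_rot=[[0,0,0],[0,0,0],[0,0,0],[0,0,0],[0,0,0]])

```text
time: 24.95
ee_pos: [0.4985, -0.3156, 0.0804]
tcp_rot: [3.141, -0.0, -3.109]
wrist_force: [0.4, 0.4, -0.6]
opening: 0.692
grasp_force: 38.8
```

Request:
move_arm(delta_pos=[[0,0,30],[0,0,28],[0,0,10],[0,0,4],[0,0,0]], delta_rot=[[0,0,0],[0,0,0],[0,0,0],[0,0,0],[0,0,0]])

```text
time: 25.58
ee_pos: [0.5, -0.3136, 0.0094]
tcp_rot: [-3.141, 0.001, -3.107]
wrist_force: [0.5, -0.3, -1.5]
opening: 0.691
grasp_force: 38.7
```

Request:
move_arm(delta_pos=[[0,0,1],[0,0,0.8],[0,0,0]], delta_rot=[[0,0,0],[0,0,0],[0,0,0]])

```text
time: 25.95
ee_pos: [0.4997, -0.3135, 0.0071]
tcp_rot: [-3.141, 0.0, -3.107]
wrist_force: [0.3, -0.6, -1.3]
opening: 0.694
grasp_force: 38.7
```

Request:
move_arm(delta_pos=[[0,0,0.7],[0,0,0]], delta_rot=[[0,0,0],[0,0,0]])

```text
time: 26.2
ee_pos: [0.4997, -0.3135, 0.007]
tcp_rot: [-3.141, 0.0, -3.107]
wrist_force: [-4.2, 2.4, 8.2]
opening: 0.693
grasp_force: 39.9
```

Run:
```python
from h import *
p,d=shot("side",5)
cv2.imwrite("pics/i.png",cv2.resize(p[100:200,380:480,::-1],None,fx=5,fy=5,interpolation=cv2.INTER_CUBIC))
```

```text
(no output)
```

View pics/i.png

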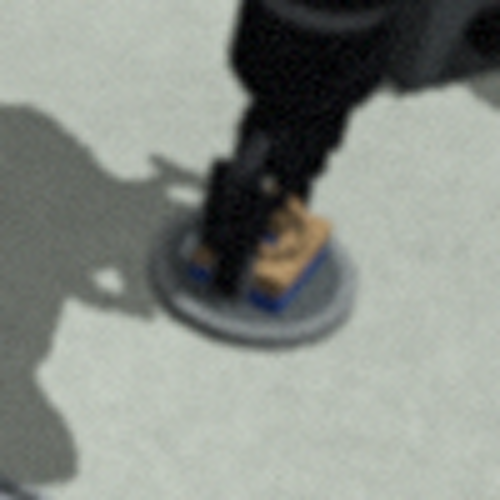

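Contact is at 8 N and the model sits level on the plate, at about (265,265) in the crop. I'll release and go back for the bottle.

Request:
move_arm(delta_pos=[[0,0,0],[0,0,0],[0,0,0],[0,0,0],[0,0,-10]], delta_rot=[[0,0,0],[0,0,0],[0,0,0],[0,0,0],[0,0,0]], jaw=0.1)

```text
time: 26.88
ee_pos: [0.4993, -0.3132, 0.0159]
tcp_rot: [3.141, -0.001, -3.107]
wrist_force: [-0.7, 0.1, -0.5]
opening: 0.897
grasp_force: 0.0
```

Request:
move_arm(delta_pos=[[0,0,-30],[0,0,-50],[0,0,-50],[0,0,0],[0,0,0]], delta_rot=[[0,0,0],[0,0,0],[0,0,0],[0,0,2],[0,0,0]])

```text
time: 27.5
ee_pos: [0.4994, -0.3133, 0.146]
tcp_rot: [3.141, -0.0, 3.141]
wrist_force: [0.2, 0.4, -0.4]
opening: 0.904
grasp_force: 0.0
```

Request:
move_arm(delta_pos=[[2.5,24.2,0],[5,48.4,0],[5,48.4,0],[5,48.4,0],[5,48.4,0]], delta_rot=[[0,0,0],[0,0,0],[0,0,0],[0,0,0],[0,0,0]], jaw=0.25)

```text
time: 28.12
ee_pos: [0.4762, -0.094, 0.145]
tcp_rot: [3.141, -0.002, -3.141]
wrist_force: [0.8, 0.8, 0.0]
opening: 0.752
grasp_force: 0.0
```

Request:
move_arm(delta_pos=[[5,48.4,0],[5,48.4,0],[5,48.4,0],[5,48.4,0],[5,48.4,0]], delta_rot=[[0,0,0],[0,0,0],[0,0,0],[0,0,0],[0,0,0]])

```text
time: 28.75
ee_pos: [0.4513, 0.1478, 0.1451]
tcp_rot: [-3.141, -0.002, -3.141]
wrist_force: [1.0, -0.8, 0.1]
opening: 0.749
grasp_force: 0.0
```

Request:
move_arm(delta_pos=[[5,48.4,0],[2,24.2,0],[0,0,0],[0,0,0]], delta_rot=[[0,0,0],[0,0,0],[0,0,0],[0,0,0]])

```text
time: 29.25
ee_pos: [0.4449, 0.2183, 0.1454]
tcp_rot: [-3.141, -0.001, 3.142]
wrist_force: [0.1, 0.1, -1.0]
opening: 0.746
grasp_force: 0.0
```

Run:
```python
from h import *
st=readout.get_state(); print(st["ee_pos"],st["tcp_rot"])
p,d=shot("top",6); s,e=shot("side",6)
for n,im,dd in(("top",p,d),("side",s,e)):
    C=cloud(n,dd);q=im.astype(int)
    m=(dd>0)&(abs(C[...,0]-.5)<.05)&(abs(C[...,1]+.313)<.05)&(C[...,2]>.01)&(C[...,2]<.06)&(abs(q[...,0]-q[...,2])>18)
    print(n,m.sum(),np.percentile(C[m],[1,50,99],axis=0).round(4).tolist())
a=cv2.resize(p[205:265,383:443,::-1],(360,360),interpolation=cv2.INTER_CUBIC)
b=cv2.resize(s[125:185,400:460,::-1],(360,360),interpolation=cv2.INTER_CUBIC)
cv2.imwrite("pics/j.png",np.hstack([a,b]))
```

```text
[0.44494921 0.21827692 0.14542377] [-3.14087172e+00 -1.40155421e-03  3.14156249e+00]
top 367 [[0.4724, -0.3418, 0.0129], [0.4985, -0.3141, 0.0321], [0.5249, -0.2832, 0.0455]]Traceback (most recent call last):
  File "<stdin>", line 7, in <module>
    return _quantile_unchecked(
        a, q, axis, out, overwrite_input, method, keepdims, weights)
    return _ureduce(a,
                    func=_quantile_ureduce_func,
    ...<5 lines>...
                    overwrite_input=overwrite_input,
                    method=method)
    r = func(a, **kwargs)
    result = _quantile(arr,
                       quantiles=q,
    ...<2 lines>...
                       out=out,
                       weights=wgt)
    slices_having_nans = np.isnan(arr[-1, ...])
                                  ~~~^^^^^^^^^
IndexError: index -1 is out of bounds for axis 0 with size 0
```

The depth points put the model's centre on the plate at (0.4987, −0.3125), within 2 mm of the plate's middle. Next, the bottle goes back.

Request:
move_arm(delta_pos=[[-0.5,1,20],[0,0,35],[0,0,30],[0,0,16],[0,0,5]], delta_rot=[[0,0,0],[0,0,0],[0,0,0],[0,0,0],[0,0,0]])

```text
time: 29.98
ee_pos: [0.4457, 0.2195, 0.0398]
tcp_rot: [-3.141, -0.001, 3.141]
wrist_force: [-0.9, -0.3, 0.3]
opening: 0.745
grasp_force: 0.0
```

Request:
move_arm(delta_pos=[[0,0,0],[0,0,0],[0,0,0],[0,0,0],[0,0,0]], delta_rot=[[0,0,0],[0,0,0],[0,0,0],[0,0,0],[0,0,0]], jaw=1)

```text
time: 30.6
ee_pos: [0.4462, 0.2201, 0.041]
tcp_rot: [3.141, 0.001, 3.141]
wrist_force: [1.0, -0.9, 6.5]
opening: 0.482
grasp_force: 35.8
```

Request:
move_arm(delta_pos=[[0,0,0],[0,0,0],[0,0,-15],[0,0,-35],[0,0,-40]], delta_rot=[[0,0,0],[0,0,0],[0,0,0],[0,0,0],[0,0,0]])

```text
time: 31.22
ee_pos: [0.4454, 0.2199, 0.1318]
tcp_rot: [-3.141, -0.001, 3.141]
wrist_force: [0.9, -0.2, -1.0]
opening: 0.483
grasp_force: 35.5
```

Request:
move_arm(delta_pos=[[-19,-41.6,0],[-19,-41.6,0],[-19,-41.6,0],[-19,-41.6,0],[-19,-41.6,0]], delta_rot=[[0,0,0],[0,0,0],[0,0,0],[0,0,0],[0,0,0]])

```text
time: 31.85
ee_pos: [0.5412, 0.0106, 0.1312]
tcp_rot: [3.142, 0.001, 3.142]
wrist_force: [0.9, 0.3, -0.8]
opening: 0.485
grasp_force: 35.7
```

Request:
move_arm(delta_pos=[[0,0,25],[0,0,35],[0,0,20],[0,0,7],[0,0,0]], delta_rot=[[0,0,0],[0,0,0],[0,0,0],[0,0,0],[0,0,0]])

```text
time: 32.48
ee_pos: [0.5409, 0.012, 0.0438]
tcp_rot: [3.142, 0.0, 3.142]
wrist_force: [0.4, 0.2, -0.9]
opening: 0.483
grasp_force: 35.6
```

Request:
move_arm(delta_pos=[[0,0,1.3],[0,0,0.5],[0,0,0]], delta_rot=[[0,0,0],[0,0,0],[0,0,0]])

```text
time: 32.85
ee_pos: [0.541, 0.0119, 0.042]
tcp_rot: [-3.142, 0.001, 3.141]
wrist_force: [0.8, -0.6, 3.8]
opening: 0.477
grasp_force: 36.0
```

Request:
move_arm(delta_pos=[[0,0,0],[0,0,0],[0,0,0],[0,0,0],[0,0,-15]], delta_rot=[[0,0,0],[0,0,0],[0,0,0],[0,0,0],[0,0,0]], jaw=0.25)

```text
time: 33.48
ee_pos: [0.5401, 0.012, 0.0561]
tcp_rot: [3.142, -0.002, 3.141]
wrist_force: [0.4, 0.1, 0.2]
opening: 0.748
grasp_force: 0.0
```

Request:
move_arm(delta_pos=[[0,0,-35],[0,0,-40],[0,0,-35],[0.9,45.4,0],[0.9,45.4,0]], delta_rot=[[0,0,0],[0,0,0],[0,0,0],[0,0,0],[0,0,0]])

```text
time: 34.1
ee_pos: [0.539, 0.1036, 0.1681]
tcp_rot: [3.141, 0.002, 3.14]
wrist_force: [-0.1, 0.4, 0.1]
opening: 0.754
grasp_force: 0.0
```

Request:
move_arm(delta_pos=[[1,45.4,0],[1,45.4,0],[1,45.4,0],[0.9,45.4,0],[0,0,0]], delta_rot=[[0,0,0],[0,0,0],[0,0,0],[0,0,0],[0,0,0]], jaw=0.15)

```text
time: 34.72
ee_pos: [0.5344, 0.2869, 0.1672]
tcp_rot: [3.141, 0.001, -3.138]
wrist_force: [-0.1, -0.7, -0.7]
opening: 0.85
grasp_force: 0.0
```

Request:
move_arm(delta_pos=[[0,0,0],[0,0,0]], delta_rot=[[0,0,0],[0,0,0]])

```text
time: 34.98
ee_pos: [0.5353, 0.2833, 0.1668]
tcp_rot: [3.142, 0.0, 3.14]
wrist_force: [0.4, -0.2, -0.3]
opening: 0.847
grasp_force: 0.0
```

Request:
move_arm(delta_pos=[[0,1,20],[0,0,35],[0,0,35],[0,0,22],[0,0,9]], delta_rot=[[0,0,0],[0,0,0],[0,0,0],[0,0,0],[0,0,0]])

```text
time: 35.6
ee_pos: [0.5349, 0.2844, 0.0445]
tcp_rot: [-3.141, -0.001, 3.14]
wrist_force: [0.3, -0.1, 0.3]
opening: 0.851
grasp_force: 0.0
```

Request:
move_arm(delta_pos=[[0,0,0],[0,0,0],[0,0,0],[0,0,0],[0,0,0]], delta_rot=[[0,0,0],[0,0,0],[0,0,0],[0,0,0],[0,0,0]], jaw=1)

```text
time: 36.22
ee_pos: [0.5354, 0.2855, 0.0462]
tcp_rot: [3.141, 0.001, 3.142]
wrist_force: [-1.5, -0.5, 6.9]
opening: 0.576
grasp_force: 36.9
```

Request:
move_arm(delta_pos=[[0,0,0],[0,0,0],[0,0,-15],[0,0,-35],[0,0,-40]], delta_rot=[[0,0,0],[0,0,0],[0,0,0],[0,0,0],[0,0,0]])

```text
time: 36.85
ee_pos: [0.5347, 0.2853, 0.1367]
tcp_rot: [-3.141, -0.001, 3.142]
wrist_force: [0.0, -0.1, -1.9]
opening: 0.573
grasp_force: 36.8
```

Request:
move_arm(delta_pos=[[-8.4,-40.8,0],[-8.4,-40.8,0],[-8.4,-40.8,0],[-8.4,-40.8,0],[-8.4,-40.8,0]], delta_rot=[[0,0,0],[0,0,0],[0,0,0],[0,0,0],[0,0,0]])

```text
time: 37.48
ee_pos: [0.5771, 0.0801, 0.1362]
tcp_rot: [3.141, 0.0, 3.142]
wrist_force: [0.8, -1.1, -1.7]
opening: 0.574
grasp_force: 37.1
```

Request:
move_arm(delta_pos=[[0,0,25],[0,0,35],[0,0,20],[0,0,7],[0,0,0]], delta_rot=[[0,0,0],[0,0,0],[0,0,0],[0,0,0],[0,0,0]])

```text
time: 38.1
ee_pos: [0.5771, 0.0814, 0.0489]
tcp_rot: [3.142, 0.0, 3.141]
wrist_force: [-0.4, 0.5, -1.2]
opening: 0.579
grasp_force: 37.0
```

Request:
move_arm(delta_pos=[[0,0,1.2],[0,0,0]], delta_rot=[[0,0,0],[0,0,0]])

```text
time: 38.35
ee_pos: [0.5772, 0.0814, 0.0479]
tcp_rot: [3.141, 0.001, 3.141]
wrist_force: [-0.1, -0.3, -2.0]
opening: 0.578
grasp_force: 37.0
```

Request:
move_arm(delta_pos=[[0,0,0.7],[0,0,0]], delta_rot=[[0,0,0],[0,0,0]])

```text
time: 38.6
ee_pos: [0.5774, 0.0814, 0.0473]
tcp_rot: [3.141, 0.001, 3.141]
wrist_force: [-0.6, -0.2, 5.6]
opening: 0.576
grasp_force: 37.3
```

Request:
move_arm(delta_pos=[[0,0,0],[0,0,0],[0,0,0],[0,0,0],[0,0,-15]], delta_rot=[[0,0,0],[0,0,0],[0,0,0],[0,0,0],[0,0,0]], jaw=0.15)

```text
time: 39.22
ee_pos: [0.5764, 0.0813, 0.0611]
tcp_rot: [-3.141, -0.002, 3.141]
wrist_force: [1.5, -0.3, 0.0]
opening: 0.85
grasp_force: 0.0
```

Request:
move_arm(delta_pos=[[0,0,-35],[0,0,-40],[0,0,-35],[21.9,43,0],[21.9,43,0]], delta_rot=[[0,0,0],[0,0,0],[0,0,0],[0,0,0],[0,0,0]])

```text
time: 39.85
ee_pos: [0.5328, 0.1681, 0.173]
tcp_rot: [3.141, 0.002, 3.14]
wrist_force: [1.0, 0.1, 0.2]
opening: 0.852
grasp_force: 0.0
```

Request:
move_arm(delta_pos=[[21.9,43,0],[21.9,43,0],[21.9,43,0],[21.7,43,0],[0,0,0]], delta_rot=[[0,0,0],[0,0,0],[0,0,0],[0,0,0],[0,0,3.5]])

```text
time: 40.48
ee_pos: [0.4443, 0.3418, 0.1726]
tcp_rot: [3.141, 0.001, 3.083]
wrist_force: [0.5, -0.6, 0.8]
opening: 0.851
grasp_force: 0.0
```

Request:
move_arm(delta_pos=[[0,0,0],[0,0,0]], delta_rot=[[0,0,0],[0,0,0]])

```text
time: 40.72
ee_pos: [0.4461, 0.339, 0.172]
tcp_rot: [3.141, 0.0, 3.081]
wrist_force: [0.8, -0.1, 0.1]
opening: 0.846
grasp_force: 0.0
```

Request:
move_arm(delta_pos=[[0,0,25],[0,0,35],[0,0,35],[0,0,25],[0,0,10.5]], delta_rot=[[0,0,0],[0,0,0],[0,0,0],[0,0,0],[0,0,0]])

```text
time: 41.35
ee_pos: [0.4458, 0.3386, 0.0399]
tcp_rot: [-3.141, -0.001, 3.08]
wrist_force: [0.7, -0.2, 1.3]
opening: 0.851
grasp_force: 0.0
```

Request:
move_arm(delta_pos=[[0,0,0],[0,0,0],[0,0,0],[0,0,0],[0,0,0]], delta_rot=[[0,0,0],[0,0,0],[0,0,0],[0,0,0],[0,0,0]], jaw=1)

```text
time: 41.98
ee_pos: [0.4463, 0.3396, 0.0419]
tcp_rot: [3.141, 0.001, 3.08]
wrist_force: [0.3, -1.5, 6.3]
opening: 0.565
grasp_force: 36.3
```

Request:
move_arm(delta_pos=[[0,0,0],[0,0,-15],[0,0,-35],[0,0,-40],[0,0,-40]], delta_rot=[[0,0,0],[0,0,0],[0,0,0],[0,0,0],[0,0,0]])

```text
time: 42.6
ee_pos: [0.4456, 0.3393, 0.1731]
tcp_rot: [3.141, 0.0, 3.08]
wrist_force: [-0.4, -0.2, -1.6]
opening: 0.564
grasp_force: 36.1
```

Request:
move_arm(delta_pos=[[-10.6,-23.7,0],[-21.1,-47.4,0],[-21.1,-47.4,0],[-21.1,-47.4,0],[-21.1,-47.4,0]], delta_rot=[[0,0,0],[0,0,0],[0,0,0],[0,0,0],[0,0,0]])

```text
time: 43.22
ee_pos: [0.5279, 0.1191, 0.172]
tcp_rot: [3.141, 0.001, 3.081]
wrist_force: [0.6, 0.9, -0.7]
opening: 0.566
grasp_force: 36.2
```

Request:
move_arm(delta_pos=[[-21.1,-47.4,0],[-21.1,-47.4,0],[-21.1,-47.4,0],[-10.6,-23.7,0],[0,0,0]], delta_rot=[[0,0,0],[0,0,0],[0,0,0],[0,0,0],[0,0,0]])

```text
time: 43.85
ee_pos: [0.5913, -0.0509, 0.1715]
tcp_rot: [-3.142, 0.0, 3.078]
wrist_force: [0.1, 1.4, -2.1]
opening: 0.557
grasp_force: 36.2
```

Request:
move_arm(delta_pos=[[0,0,25],[0,0,35],[0,0,35],[0,0,25],[0,0,7]], delta_rot=[[0,0,0],[0,0,0],[0,0,0],[0,0,0],[0,0,0]])

```text
time: 44.48
ee_pos: [0.5904, -0.0484, 0.0431]
tcp_rot: [3.141, -0.002, 3.081]
wrist_force: [0.0, -0.7, -1.3]
opening: 0.562
grasp_force: 36.2
```

Request:
move_arm(delta_pos=[[0,0,0.8],[0,0,0]], delta_rot=[[0,0,0],[0,0,0]])

```text
time: 44.72
ee_pos: [0.5917, -0.0493, 0.0444]
tcp_rot: [-3.141, 0.002, 3.081]
wrist_force: [-0.1, -0.1, -0.9]
opening: 0.567
grasp_force: 36.2
```

Request:
move_arm(delta_pos=[[0,0,0.7],[0,0,0]], delta_rot=[[0,0,0],[0,0,0]])

```text
time: 44.98
ee_pos: [0.5914, -0.0495, 0.043]
tcp_rot: [-3.142, 0.001, 3.08]
wrist_force: [-0.4, 0.5, 1.0]
opening: 0.563
grasp_force: 36.5
```

Contact. I'll release, raise the arm and move clear for a last look.

Request:
move_arm(delta_pos=[[0,0,0],[0,0,0],[0,0,0],[0,0,0],[0,0,-15]], delta_rot=[[0,0,0],[0,0,0],[0,0,0],[0,0,0],[0,0,0]], jaw=0.15)

```text
time: 45.6
ee_pos: [0.5906, -0.0494, 0.0571]
tcp_rot: [3.141, -0.002, 3.08]
wrist_force: [0.2, 0.2, 0.6]
opening: 0.854
grasp_force: 0.0
```

Request:
move_arm(delta_pos=[[0,0,-35],[0,0,-45],[0,0,-45],[0,0,-30],[0,50,0]], delta_rot=[[0,0,0],[0,0,0],[0,0,0],[0,0,0],[0,0,0]])

```text
time: 46.22
ee_pos: [0.5952, -0.0011, 0.2165]
tcp_rot: [-3.141, 0.006, 3.077]
wrist_force: [0.6, 0.7, -0.4]
opening: 0.846
grasp_force: 0.0
```

Request:
move_arm(delta_pos=[[20,50,0],[20,50,0],[20,50,0],[20,50,0],[20,50,0]], delta_rot=[[0,0,0],[0,0,0],[0,0,0],[0,0,0],[0,0,0]])

```text
time: 46.85
ee_pos: [0.509, 0.2577, 0.2138]
tcp_rot: [3.141, 0.001, 3.08]
wrist_force: [0.6, 0.3, -0.2]
opening: 0.852
grasp_force: 0.0
```

Request:
move_arm(delta_pos=[[20,50,0],[20,50,0],[0,0,0],[0,0,0]], delta_rot=[[0,0,0],[0,0,0],[0,0,0],[0,0,0]])

```text
time: 47.35
ee_pos: [0.476, 0.358, 0.2131]
tcp_rot: [3.141, 0.001, 3.081]
wrist_force: [0.5, -0.5, -0.4]
opening: 0.853
grasp_force: 0.0
```

Run:
```python
from h import *
p,d=shot("top",7); s,e=shot("side",7)
t=np.load("top0.npz")["p"]
a=cv2.resize(t[165:265,250:445,::-1],None,fx=4,fy=3,interpolation=cv2.INTER_CUBIC)
b=cv2.resize(p[165:265,250:445,::-1],None,fx=4,fy=3,interpolation=cv2.INTER_CUBIC)
cv2.imwrite("pics/k.png",np.vstack([a,b]))
```

```text
(no output)
```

View pics/k.png

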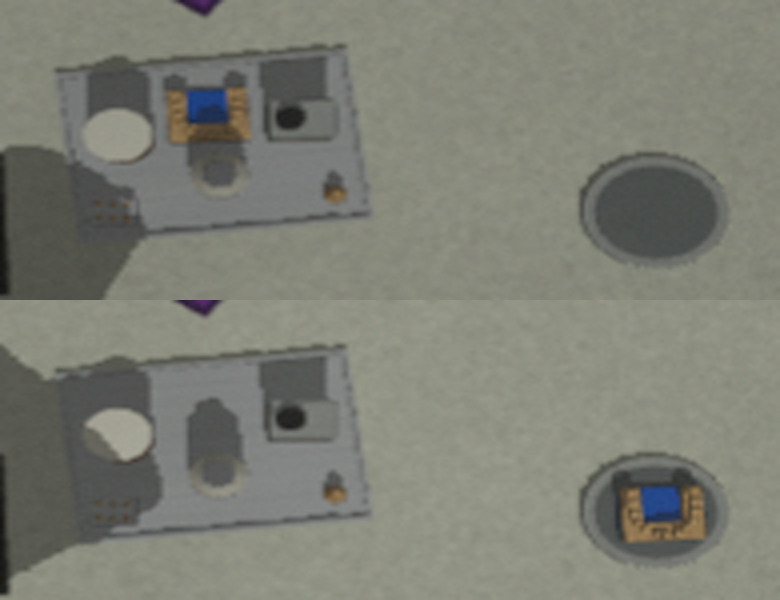

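The before and after views match: jar (118,134), bottle (218,172) and tin (300,118) are back on their spots, and the model is centred on the plate. The burs and die haven't moved.

```bash
python3 -c "
from cell import order
print(order.job_done())"
```

```text
the job is handed in; nothing more can be done
None
```

The job is handed in at about 47 s of the 149 s allowed: the model is teeth up on the middle of the steel plate (within about 2 mm by depth), the bottle, jar and tin stand upright on their original spots in the tray, and I never touched the bur block or the upper-jaw model.

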